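# Close the hinged stovetop press and lock its telescopic handle at full reach

## Robot

A 6-joint arm with a two-finger parallel gripper is mounted at the origin on the work surface. World frame = base frame: x ahead of the robot, y to its left, z up, the work surface at z = 0. Lengths are in m, angles in rad, forces in N, time in s.
With the tool pointing down it reaches from about 0.35 to 0.85 m from the base axis. Payload 8.1 kg.
Tool frame: the origin (TCP) lies on the centre line of the jaws, within the pads' length; the fingertips stand robot.finger_overhang ahead of it and the grasp point (between the pads) lies 5 mm behind it (robot.finger_overhang is the distance from the TCP to the fingertips, in m); z points along the fingers, y is the direction in which the jaws open and shut (so a half turn about z gives the same grasp; the last joint's range is limited). The gripper opens to 93 mm and grips with 3 to 60 N. Pads are 15 mm wide; open, the fingers measure 128 mm over their backs; the gripper's body (75 mm by 188 mm) begins 65 mm behind the grasp point.
Start: joints at [1.211, 0.13, 1.488, -0, 1.523, -0.085], TCP at [0.163, 0.577, 0.233] pointing down, gripper open.
Joint ranges: [-2.96, 2.96], [-0.89, 2.26], [0.02, 2.5], [-1.34, 4.48], [0, 2.73], [-2.66, 2.66]. Speed limits (rad/s): [2.39, 2.39, 2.79, 3.14, 3.14, 3.14].

## Interface

Orientations are given as a rotation vector (axis times angle).
In Python, from plant import robot gives the robot as it stands. The module is installed in compiled form; this text tells all that it offers.
- The arm moves only by the tool carry_out, never from a script. Its argument "commands" is a list that holds one entry, the list of rows, each a list of 4 numbers: the shift along the tool's x, y, z in cm, then the turn about the tool's z in degrees. In form: [[[tx, ty, tz, roll], ...]]. A call has 1 to 20 rows; each row shifts and turns the commanded pose from where the row before left it, along the tool's axes as they then stand; what a row does not reach is not made up. A row lasts 1/12 s, in which the tool goes at most 41.7 mm and 7.16 degrees, less where a joint would pass 70% of its speed; a pose out of reach is approached as far as the arm can. A call is refused whole if a number of a shift passes 4.17 or a number of a turn 7.16, either way. A call with a gripper value outside its range is refused whole. "claw" is the finger opening in cm, from 0 to 9.3, set as the call begins (left out, the last holds). The fingers move at their own pace and stop on an object; "grip_force" is the grip in N (left out, the last holds). Time passes only in rows, so rows that do not move let the fingers close. It gives the time, the measured TCP pose, the force and the opening at its end, in the units of the state.
- robot.read_state(): the state, without advancing time (a new reading comes with each control period).
- robot.read_camera(name): name is "side" or "top"; returns the picture (400x640x3 uint8, red, green, blue); there is no depth.
- robot.camera_params(name): a dict with "mtx" (3x3 intrinsics, pixels), "R" (3x3) and "t" (3): a world point X has camera coordinates R X + t. Camera axes: x right, y down, z forward; pixel columns grow to the right and rows downward; lengths in m; the calibration is good to about 2 mm. A picture is of the moment at which its call begins. camera_params takes no time and is no camera call.
- robot.close_job(): hands the job in, once; it reports no verdict.
The state is a dict: "t": time; "q": joint angles; "dq": joint speeds; "joint_torque": joint torques, N m; "tool_pos": TCP position; "orientation": TCP orientation; "force": force on the tool from outside, world axes, zero at the start; "wrist_torque": the same for the moment, N m; "opening": finger opening in m.
Only numpy, scipy, OpenCV 4.12 (cv2) and the standard library are available. Lean on these libraries where they do the work, as an engineer would, in place of code of your own. Each camera call takes 0.05 s, during which the arm holds its last target.

## Task

The round stovetop press stands open on the hotplate. First fold its upper half over and lower it, without letting it slam, until it sits shut on the lower half, rim to rim; then press in the orange button on the telescopic handle, pull the handle out past its first stop to the second, and let the button spring fully back out so that the handle is locked there. Finish still holding the extended handle, gripped by the plain part of the pale grip behind the button, with the press shut and level where it stood on the hotplate and everything else on the counter left alone.

Things in the scene. Friction and masses are not known exactly. Their poses are not given: they have to be found in the camera images.
- hotplate: White single electric hotplate, fixed to the counter: a box 260 x 260 mm, its top at 58 mm, with a round dark iron plate 180 mm across whose top is 70 mm above the counter. Origin: centre of the underside, on the counter.
- press: Lower half of the grey cast round press, loose (2 kg in all; some 10 N drags it). A dish 154 mm across the rim, 132 mm the foot, 22 mm deep. Origin: centre of its underside, on the iron plate; z up; its -y axis points along the handle, +y to the hinge. Handle axis: along -y, 12 mm above the origin; steel sleeve 20 mm across (collar 25 mm) from 80 to 205 mm from the centre, then the sliding handle.
- lid_hinge (a point): Point on the hinge axis, fixed to the lower half, at its local (0, 84, 22.5) mm; the hinge axis is parallel to the press's x axis. It does not move when the upper half turns.
- press_lid (a joint): Angle of the upper half about the hinge: 0 rad = shut, rim to rim; starts stood open at 1.55 to 1.8, away from the handle; cannot pass 1.9. Stiff hinge (0.5 N m): the 0.5 kg half about stays where left and needs 3 to 6 N at its free edge all the way. The same dish, inverted: its outer face (the back when open) lies 22 mm off the rim plane through the hinge; shut, 44.5 mm above the press's origin.
- lid_tab (a point): Outer end of the small pale lifting tab (30 mm wide, 8 mm thick, standing out 24 mm from the rim) on the upper half's free edge: 180 mm from the hinge axis, on the tab's outer side, 10 mm off the rim plane. Shut, it is over the handle's sleeve; open, it is the highest point.
- lid_top (a point): Centre of the upper half's outer face, 84 mm from the hinge axis; shut, this is the top of the press.
- press_tele (a joint): How far the handle is drawn out along the press's -y axis, in m: 0 = in (start), first stop 0.045, second and last stop 0.090 (hard end 0.091). At a stop the button's pin locks it (1.5 mm of play); with the button in, it slides against some 2 N; let go of between stops, the button stays in and its pin drops in at the next stop.
- press_grip: Pale grey plastic grip of the handle: a bar 24 mm wide (along the press's x), 26 mm high, 100 mm long along the press's y. Origin: its middle; handle in, 259 mm from the press's centre; 82 mm above the counter. The orange button is 27 mm from the origin towards the press; the plain part runs from 10 mm on the press's side of the origin to 50 mm on the other.
- press_button (a joint): How far the orange button is pressed in, in m: 0 = out, unlocks when in by more than 0.004, flush with the grip's side at 0.006. Spring of 1 to 7 N. It needs to be held in only to leave a stop.
- button_face (a point): Centre of the orange button's outer face (18 mm long along the handle, 15 mm high). The button stands out 6 mm from the grip's side that faces the press's +x, halfway up the grip, and is pressed along -x; closing fingers across the grip there squeezes it flush.
- budare: Round black iron budare (griddle), 262 mm across, 10 mm high, with a loop handle; loose bystander. Origin: centre of the underside.
- mug: Blue enamel mug, 82 mm across, 82 mm high; loose bystander. Origin: centre of the underside.
- garlic_keeper: Terracotta-red ceramic garlic keeper, 112 mm across, 90 mm high without its lid; loose bystander. Origin: centre of the underside.
- garlic_lid: Its lid, 106 mm across, 32 mm high with knob, lying on the keeper; loose bystander. Origin: centre of the underside.

How it is judged:
By the outcome, as a careful person would: the job done as asked, in the order asked, and still so for the second after the job is handed in, while the arm keeps its last pose, push and grip.
It also fails if it takes over 54 s, if anything falls off the work surface, if the arm or the gripper's body presses on something with over 40 N, if the wrist force passes 120 N, or if a joint passes its speed limit or range.

## Working session

There is one attempt and no reset: what is moved stays moved. The work goes in short steps, Python scripts to look and compute and a tool call to move; the robot and the scene stay as the last step left them, time stands still between calls to the robot, and variables do not carry over. Pictures are saved under pics/ and viewed, and the job is handed in when it is done.

Besides the shell and the picture viewer there is one more tool, called after "Request:" as name([rows], argument=value, ...), one row to a line, values as JSON. carry_out: Moves the arm, as the interface text tells. Its arguments: {"type":"object","properties":{"commands":{"type":"array","items":{"type":"array","items":{"type":"array","items":{"type":"number"}}}},"claw":{"type":"number"},"grip_force":{"type":"number"}},"required":["commands"]}

```bash
mkdir -p pics
python3 - <<'E'
from plant import robot
import cv2
for n in ("side","top"):
    im=robot.read_camera(n); cv2.imwrite(f"pics/{n}0.png",im[:,:,::-1])
    p=robot.camera_params(n); print(n,p)
print(robot.read_state(), robot.finger_overhang)
E
```

```text
side {'mtx': array([[378.86034852,   0.        , 320.27565308],
       [  0.        , 378.86034852, 201.50003641],
       [  0.        ,   0.        ,   1.        ]]), 'R': array([[-0.92602218, -0.37735156,  0.00941954],
       [-0.21988666,  0.51898344, -0.82601818],
       [ 0.30681066, -0.76698239, -0.56356475]]), 't': array([0.59920356, 0.22916503, 0.70843975])}
top {'mtx': array([[472.94795887,   0.        , 314.94359532],
       [  0.        , 472.94795887, 205.28603443],
       [  0.        ,   0.        ,   1.        ]]), 'R': array([[-0.00914383, -0.99954278, -0.02882053],
       [-0.98804115,  0.01346751, -0.15360116],
       [ 0.15391908,  0.02707137, -0.98771254]]), 't': array([0.03228031, 0.6330859 , 0.96252016])}
{'t': 0.1, 'q': array([ 1.21060594e+00,  1.31111324e-01,  1.48917007e+00, -1.85572460e-05,
        1.52296870e+00, -8.54160589e-02]), 'dq': array([-0.00115935, -0.00174748, -0.00421078,  0.00039264, -0.00045248,
       -0.00181203]), 'joint_torque': array([ 5.20788653e-04, -5.61341572e+01, -4.93095553e+01,  7.69247976e-02,
        2.90843431e-02, -6.75597221e-05]), 'tool_pos': array([0.16262144, 0.57704029, 0.23167714]), 'orientation': array([-4.30208754e-01, -3.11164441e+00,  2.54529697e-03]), 'force': array([-0.53501998, -0.434504  , -0.30232128]), 'wrist_torque': array([-0.00899759,  0.0583185 ,  0.04485082]), 'opening': 0.0929376872660878} 0.014
```

View pics/side0.png

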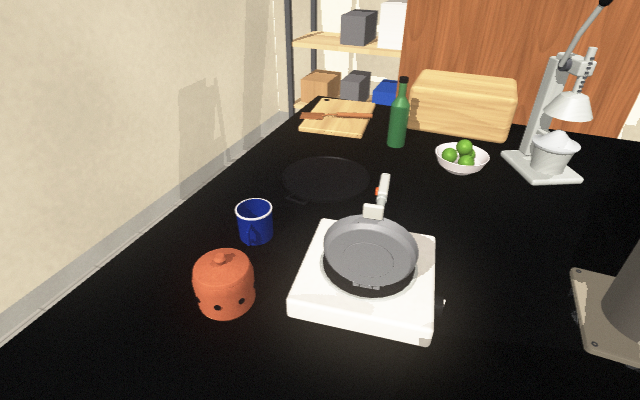

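View pics/top0.png

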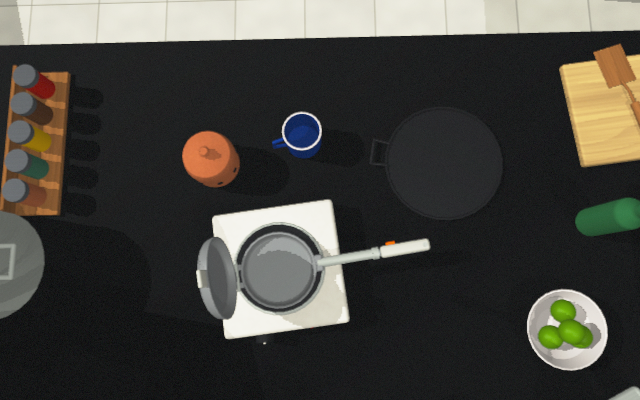

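The side view shows the back of the opened lid, with the pale tab at about (373,212), the hinge at about (368,286) and the handle behind it. In the top view the lid stands at about (218,278), the dish at (278,267) and the grip runs to about (428,244), with the orange button at (390,243).

```bash
cat > h.py <<'E'
import numpy as np, cv2
from plant import robot
def ray(n,u,v):
    p=robot.camera_params(n);K,R,t=p["mtx"],np.array(p["R"]),np.array(p["t"])
    d=R.T@np.linalg.inv(K)@[u,v,1.]; return -R.T@t,d
def plane(n,u,v,z):
    c,d=ray(n,u,v); return c+d*(z-c[2])/d[2]
def two(a,b):
    c1,d1=ray("side",*a);c2,d2=ray("top",*b)
    s=np.linalg.lstsq(np.c_[d1,-d2],c2-c1,rcond=None)[0]
    p,q=c1+d1*s[0],c2+d2*s[1]; return (p+q)/2,np.linalg.norm(p-q)
def proj(n,X):
    p=robot.camera_params(n); x=p["mtx"]@(np.array(p["R"])@X+p["t"]); return x[:2]/x[2]
E
python3 - <<'E'
import cv2
for n,(x0,y0,x1,y1),f in (("top",(185,190,445,350),3),("side",(280,160,460,350),3)):
    im=cv2.imread(f"pics/{n}0.png")[y0:y1,x0:x1]
    im=cv2.resize(im,None,fx=f,fy=f,interpolation=cv2.INTER_CUBIC); cv2.imwrite(f"pics/{n}0z.png",im)
E
```

```text
(no output)
```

View pics/top0z.png

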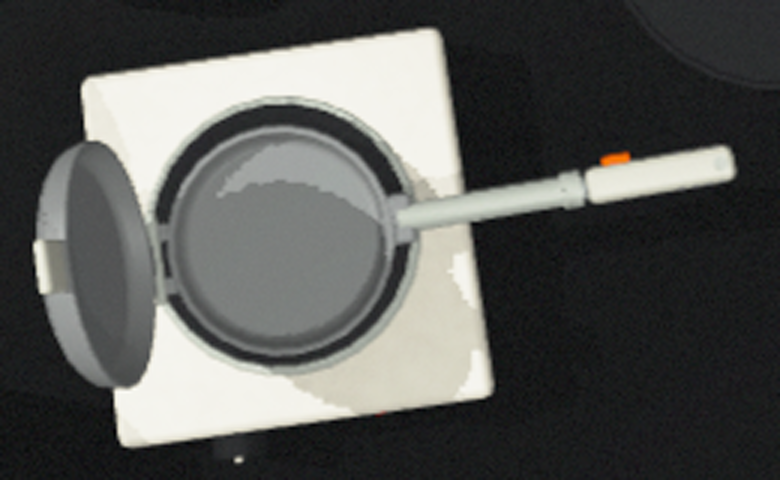

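View pics/side0z.png

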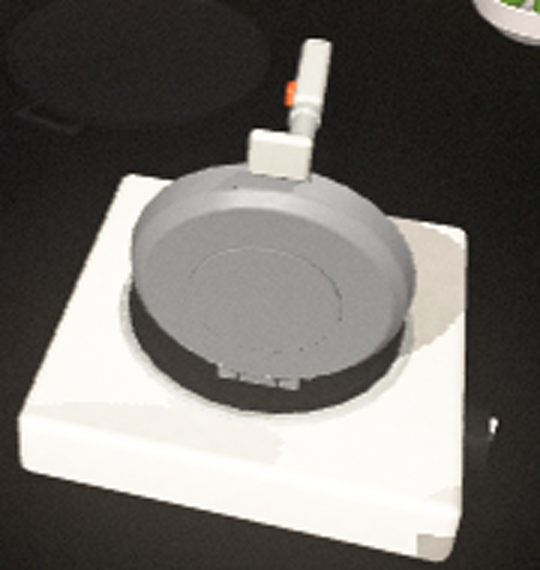

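Run:
```python
from h import *
np.set_printoptions(precision=4,suppress=True)
T=lambda x,y:(185+x/3,190+y/3); S=lambda x,y:(280+x/3,160+y/3)
for nm,p,z in [("dishL",(167,240),.092),("dishR",(392,240),.092),("dishT",(280,125),.092),("dishB",(280,356),.092),("plateT",(286,96),.07),("plateB",(286,376),.07),
 ("gripnear",(588,186),.095),("gripfar",(733,163),.095),("button",(615,157),.082),("sleeve",(400,218),.082),("collar",(570,190),.087)]:
    print(nm,plane("top",*T(*p),z))
# colour-based grip axis
im=cv2.imread("pics/top0.png").astype(int)
o=(im[:,:,2]>180)&(im[:,:,1]<140)&(im[:,:,0]<80)
o[:,:350]=0;ys,xs=np.nonzero(o);print("orange",xs.mean(),ys.mean(),plane("top",xs.mean(),ys.mean(),.085))
m=(im.min(2)>130).astype(np.uint8); m[:,:381]=0;m[:,450:]=0;m[:225]=0;m[270:]=0
ys,xs=np.nonzero(m);r=cv2.minAreaRect(np.c_[xs,ys].astype(np.float32));print(r)
for b in cv2.boxPoints(r): print(b,plane("top",*b,.095))
# tab
for nm,a,b in [("tabouterL",(252,131),(34,240)),("tab2",(311,137),(41,293)),("tabout lower",(248,172),(34,240))]: print(nm,two(S(*a),T(*b)))
print("hinge",two(S(260,375),T(163,265)))
for a in [(83,77),(440,30),(492,393),(122,445)]: print(plane("top",*T(*a),.058))
```

```text
dishL [0.4969 0.1748 0.092 ]
dishR [0.4954 0.0237 0.092 ]
dishT [0.5735 0.0989 0.092 ]
dishB [0.4201 0.0985 0.092 ]
plateT [0.5959 0.0971 0.07  ]
plateB [0.4055 0.0967 0.07  ]
gripnear [ 0.5298 -0.1077  0.095 ]
gripfar [ 0.5441 -0.2045  0.095 ]
button [ 0.5499 -0.128   0.082 ]
sleeve [0.5103 0.0184 0.082 ]
collar [ 0.5277 -0.0964  0.087 ]
orange 578.9910714285714 120.8125 [ 0.7988 -0.5289  0.085 ]
((404.62164306640625, 247.72970581054688), (11.507928848266602, 48.99089813232422), 80.53767395019531)
[379.5135 246.0811] [ 0.5417 -0.1051  0.095 ]
[427.8379 238.027 ] [ 0.5567 -0.2021  0.095 ]
[429.7298 249.3784] [ 0.534  -0.2049  0.095 ]
[381.4054 257.4324] [ 0.519  -0.1081  0.095 ]
tabouterL (array([0.4946, 0.2136, 0.2761]), np.float64(0.0015264183045568076))
tab2 (array([0.4667, 0.2087, 0.277 ]), np.float64(0.002547341269897236))
tabout lower (array([0.4943, 0.2191, 0.2558]), np.float64(0.00010040616177470689))
hinge (array([0.4829, 0.1797, 0.0816]), np.float64(0.0052455108712005155))
[0.6127 0.2427 0.058 ]
[ 0.6429 -0.0108  0.058 ]
[ 0.3923 -0.0424  0.058 ]
[0.3595 0.2098 0.058 ]
```

Request:
carry_out([
  [[0,0,-0.4,6.51],[0,0,-0.4,6.51],[0,0,-0.4,6.51],[0,0,-0.4,6.51],[0,0,-0.4,6.51],[0,0,-0.4,6.51],[0,0,-0.4,6.51],[0,0,-0.4,6.51],[0,0,-0.3,6.51],[0,0,-0.3,6.51]],
], claw=0, grip_force=20)

```text
t: 0.93
tool_pos: [0.1627, 0.5773, 0.2703]
orientation: [2.044, 2.386, -0.001]
force: [-0.1, -1.0, -0.3]
opening: 0.0308
```

Request:
carry_out([
  [[-2.34,1.59,0,0],[-2.34,1.59,0,0],[-2.34,1.59,0,0],[-2.34,1.59,0,0],[-2.34,1.59,0,0],[-2.34,1.59,0,0],[-2.34,1.59,0,0],[-2.34,1.59,0,0],[-2.34,1.59,0,0],[-2.34,1.59,0,0],[-2.34,1.59,0,0],[-2.34,1.59,0,0],[-2.34,1.59,0,0],[-2.34,1.59,0,0],[-2.34,1.59,0,0],[-2.34,1.59,0,0],[0,0,0,0],[0,0,0,0]],
])

```text
t: 2.43
tool_pos: [0.474, 0.2472, 0.27]
orientation: [-2.04, -2.388, 0.002]
force: [0.3, -0.1, 0.0]
opening: 0.0003
```

```bash
cat > look.py <<'E'
import sys
from h import *
np.set_printoptions(precision=4,suppress=True)
n=sys.argv[1]
for c in ("side","top"):
    im=robot.read_camera(c)[:,:,::-1]; cv2.imwrite(f"pics/{c}{n}r.png",im)
    x0,y0,x1,y1=(185,170,465,350) if c=="top" else (260,80,500,320)
    cv2.imwrite(f"pics/{c}{n}.png",cv2.resize(im[y0:y1,x0:x1],None,fx=2.4,fy=2.4,interpolation=cv2.INTER_CUBIC))
s=robot.read_state()
R,_=cv2.Rodrigues(s["orientation"]); print(s["t"],s["tool_pos"],"yaw x",np.degrees(np.arctan2(R[1,0],R[0,0])),"z",R[:,2],s["force"],s["opening"],s["q"])
E
python3 look.py 1; python3 -c "
import cv2,numpy as np
a=cv2.imread('pics/side1.png')[:, :];cv2.imwrite('pics/side1v.png',a)"
```

```text
2.5333 [0.473  0.2486 0.2703] yaw x 99.14202996367617 z [-0.001   0.0001 -1.    ] [-1.0874  0.3522 -0.9177] 0.0006669227460689325 [ 0.3877 -0.0599  1.6148  0.0004  1.5875  0.2281]
```

View pics/side1.png

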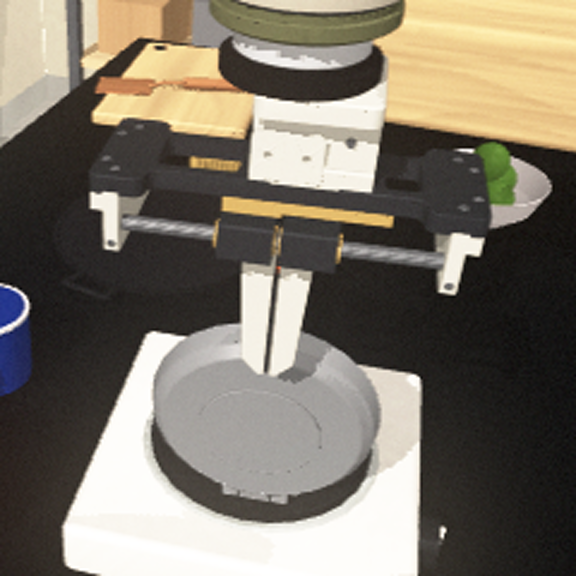

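View pics/top1.png

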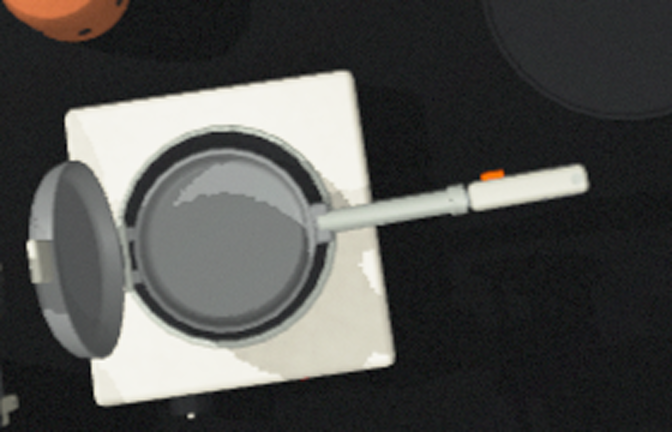

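Run:
```python
from h import *
for c in("side","top"):
    p=robot.camera_params(c);print(-np.array(p["R"]).T@p["t"],proj(c,[.473,.2486,.256]),proj(c,[.473,.2486,.34]),proj(c,[.1626,.577,.25]))
```

```text
[0.38790925 0.65053835 0.58290193] [371.26372203 232.70588799] [377.02151342 180.06139439] [825.57993687 821.84633049]
[ 0.47765987 -0.00231727  1.0488663 ] [178.36322432 283.05316656] [160.69656611 283.5487009 ] [-30.99196767 481.58584837]
```

View pics/top1r.png

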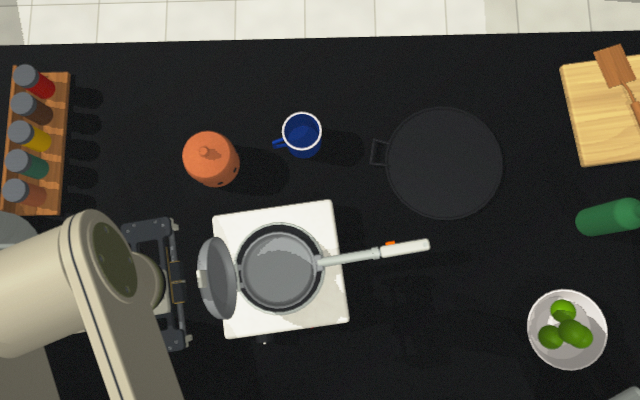

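```bash
cat > path.py <<'E'
import numpy as np
def tcp(th,r=.170,h=.010): return np.array([-r*np.cos(th)+h*np.sin(th)+.0075, .0925+r*np.sin(th)+h*np.cos(th)+.014])
if __name__=="__main__":
    th=np.r_[np.linspace(1.67,.55,29),np.linspace(.55,0,21)[1:]]
    P=np.array([tcp(t) for t in th]); print(P[0],P[-1])
    d=np.diff(P,axis=0)*100; d[:,1]*=-1
    for i,(a,t) in enumerate(zip(d,th[1:])): print(i,round(t,3),"%.2f,0,%.2f"%tuple(a))
E
python3 path.py
```

```text
[0.03428781 0.27467376] [-0.1625  0.1165]
0 1.63 -0.67,0,-0.09
1 1.59 -0.68,0,-0.07
2 1.55 -0.68,0,-0.04
3 1.51 -0.68,0,-0.01
4 1.47 -0.68,0,0.02
5 1.43 -0.68,0,0.04
6 1.39 -0.68,0,0.07
7 1.35 -0.67,0,0.10
8 1.31 -0.67,0,0.12
9 1.27 -0.66,0,0.15
10 1.23 -0.66,0,0.18
11 1.19 -0.65,0,0.20
12 1.15 -0.64,0,0.23
13 1.11 -0.63,0,0.25
14 1.07 -0.62,0,0.28
15 1.03 -0.61,0,0.30
16 0.99 -0.60,0,0.33
17 0.95 -0.58,0,0.35
18 0.91 -0.57,0,0.37
19 0.87 -0.55,0,0.40
20 0.83 -0.54,0,0.42
21 0.79 -0.52,0,0.44
22 0.75 -0.50,0,0.46
23 0.71 -0.48,0,0.48
24 0.67 -0.46,0,0.50
25 0.63 -0.44,0,0.52
26 0.59 -0.42,0,0.53
27 0.55 -0.40,0,0.55
28 0.523 -0.26,0,0.39
29 0.495 -0.25,0,0.39
30 0.468 -0.24,0,0.40
31 0.44 -0.23,0,0.41
32 0.413 -0.22,0,0.41
33 0.385 -0.21,0,0.42
34 0.358 -0.20,0,0.43
35 0.33 -0.18,0,0.43
36 0.302 -0.17,0,0.44
37 0.275 -0.16,0,0.44
38 0.248 -0.15,0,0.44
39 0.22 -0.14,0,0.45
40 0.192 -0.12,0,0.45
41 0.165 -0.11,0,0.46
42 0.138 -0.10,0,0.46
43 0.11 -0.08,0,0.46
44 0.082 -0.07,0,0.46
45 0.055 -0.06,0,0.46
46 0.027 -0.05,0,0.47
47 0.0 -0.03,0,0.47
```

Request:
carry_out([
  [[-0.6,0,-0.1,0],[-0.6,0,-0.1,0],[-0.6,0,-0.1,0],[-0.6,0,-0.1,0],[-0.5,0,-0.05,0],[-0.3,0,0,0],[-0.67,0,-0.09,0],[-0.68,0,-0.07,0],[-0.68,0,-0.04,0],[-0.68,0,-0.01,0],[-0.68,0,0.02,0],[-0.68,0,0.04,0],[-0.68,0,0.07,0]],
])

```text
t: 3.62
tool_pos: [0.4863, 0.169, 0.2758]
orientation: [2.037, 2.391, -0.0]
force: [-1.1, 2.6, 1.4]
opening: 0.0006
```

```bash
python3 look.py 2
```

```text
3.7167 [0.4864 0.1684 0.2755] yaw x 99.07587278724442 z [-0.0003 -0.001  -1.    ] [-0.4302 -0.4716  0.0152] 0.00046888483479315103 [ 0.2344 -0.1156  1.6577 -0.0009  1.5999  0.0759]
```

View pics/side2.png

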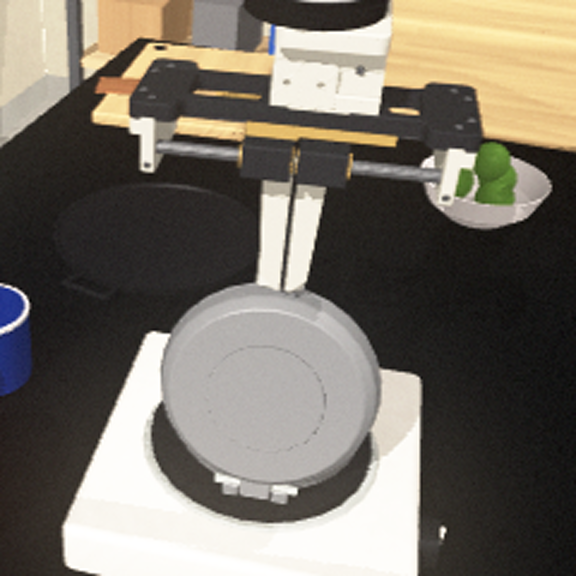

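View pics/top2.png

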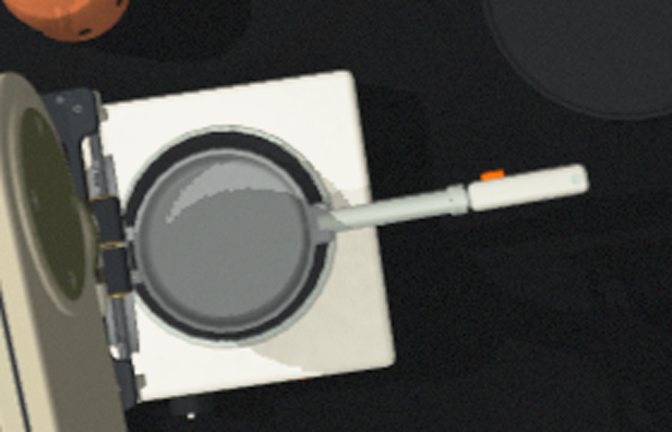

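The lid follows the fingers, now about upright, and the lower half has not moved.

Request:
carry_out([
  [[-0.67,0,0.1,0],[-0.67,0,0.12,0],[-0.66,0,0.15,0],[-0.66,0,0.18,0],[-0.65,0,0.2,0],[-0.64,0,0.23,0],[-0.63,0,0.25,0],[-0.62,0,0.28,0],[-0.61,0,0.3,0],[-0.6,0,0.33,0],[-0.58,0,0.35,0]],
])

```text
t: 4.63
tool_pos: [0.4973, 0.1002, 0.2507]
orientation: [2.037, 2.392, -0.0]
force: [-0.9, 2.5, 0.0]
opening: 0.0005
```

Request:
carry_out([
  [[-0.57,0,0.37,0],[-0.55,0,0.4,0],[-0.54,0,0.42,0],[-0.52,0,0.44,0],[-0.5,0,0.46,0],[-0.48,0,0.48,0],[-0.46,0,0.5,0],[-0.44,0,0.52,0],[-0.42,0,0.53,0],[-0.4,0,0.55,0]],
])

```text
t: 5.47
tool_pos: [0.5051, 0.0522, 0.2038]
orientation: [2.037, 2.392, -0.0]
force: [-0.2, 0.5, 0.5]
opening: 0.0
```

```bash
python3 look.py 3
```

```text
5.5667 [0.5047 0.0519 0.203 ] yaw x 99.11913453705799 z [-0.0015 -0.0006 -1.    ] [-0.1692  0.0115 -0.0825] 0.00035957641493860357 [ 0.0017 -0.1051  1.7798 -0.0006  1.4684 -0.1574]
```

View pics/side3.png

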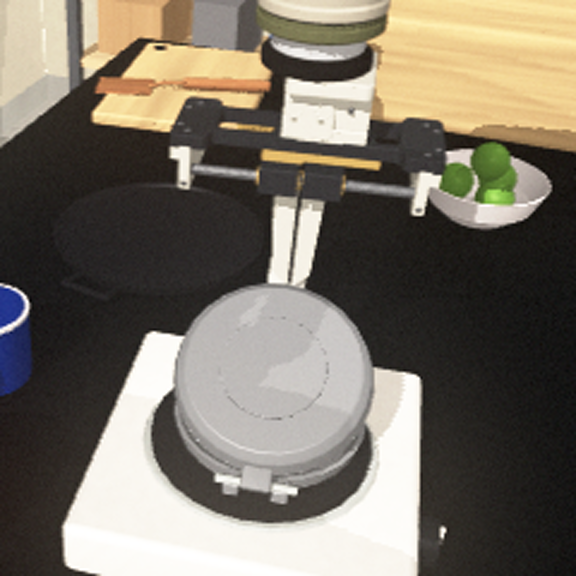

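Request:
carry_out([
  [[-0.26,0,0.39,0],[-0.25,0,0.39,0],[-0.24,0,0.4,0],[-0.23,0,0.41,0],[-0.22,0,0.41,0],[-0.21,0,0.42,0],[-0.2,0,0.43,0],[-0.18,0,0.43,0],[-0.17,0,0.44,0],[-0.16,0,0.44,0],[-0.15,0,0.44,0],[-0.14,0,0.45,0]],
])

```text
t: 6.57
tool_pos: [0.5089, 0.0287, 0.1534]
orientation: [-2.037, -2.392, 0.0]
force: [-0.0, -0.7, 1.3]
opening: 0.0003
```

```bash
python3 look.py 4
```

```text
6.6667 [0.5082 0.0288 0.1526] yaw x 99.14825541407944 z [-0.0019  0.0003 -1.    ] [-0.4887 -0.1088  0.0606] 0.0005581684527289122 [-0.0442 -0.0623  1.8333  0.0002  1.3725 -0.2039]
```

View pics/side4.png

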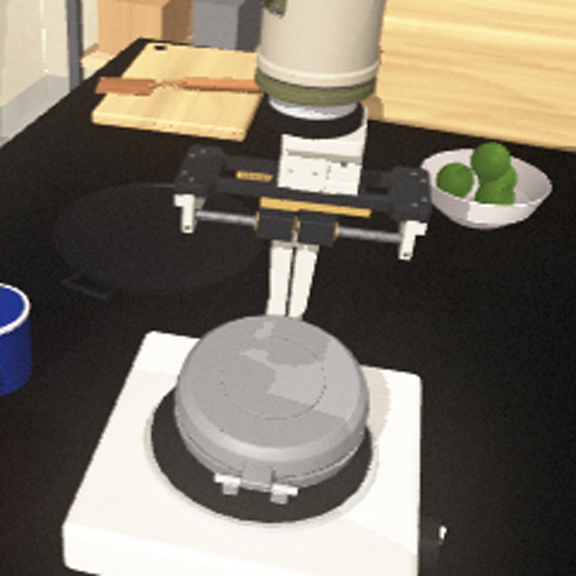

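View pics/top4.png

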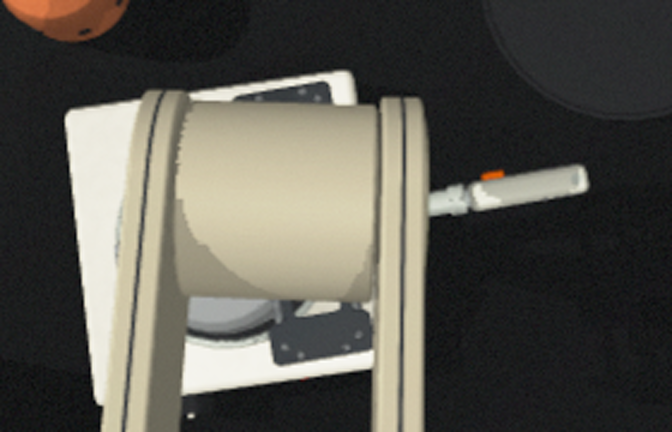

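Request:
carry_out([
  [[-0.12,0,0.45,0],[-0.11,0,0.46,0],[-0.1,0,0.46,0],[-0.08,0,0.4,0],[-0.07,0,0.4,0],[-0.06,0,0.4,0],[-0.05,0,0.4,0],[-0.03,0,0.3,0],[0,0,0.2,0],[0,0,0,0]],
])

```text
t: 7.5
tool_pos: [0.51, 0.0228, 0.1214]
orientation: [2.037, 2.392, 0.0]
force: [-11.4, -0.5, 20.4]
opening: 0.0003
```

```bash
python3 look.py 5
```

```text
7.6 [0.51   0.0228 0.1214] yaw x 99.16926369736822 z [ 0.0002 -0.0001 -1.    ] [-11.8223   0.9285  21.7307] 0.000627027345207679 [-0.0557 -0.0297  1.8612 -0.0001  1.3099 -0.2158]
```

View pics/side5.png

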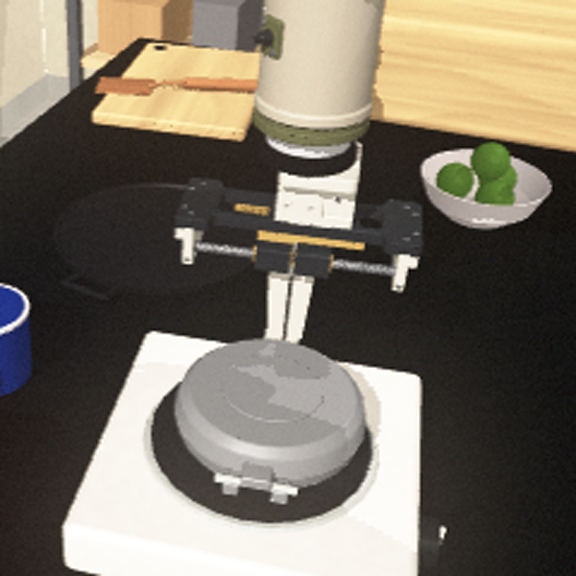

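Request:
carry_out([
  [[0,0,-0.2,0],[0,0,-0.2,0],[0,0,-0.4,0],[0,0,-0.8,0],[0,0,-1.5,0],[0,0,-2,0],[0,0,-2,0],[0,0,-2,0]],
])

```text
t: 8.27
tool_pos: [0.5097, 0.0228, 0.2113]
orientation: [-2.037, -2.391, 0.0]
force: [0.5, 0.1, 1.0]
opening: 0.0007
```

Request:
carry_out([
  [[-3,0,-0.5,0],[-3,0,-0.5,0],[-3,0,0,0],[-3,0,0,0],[-3,0,0,0],[-2.5,0,0,0],[-2,0,0,0],[0,0,0,0]],
], claw=9.3)

```text
t: 8.93
tool_pos: [0.5409, -0.1733, 0.2203]
orientation: [2.04, 2.388, -0.002]
force: [0.5, -0.0, 0.1]
opening: 0.0493
```

```bash
python3 look.py 6
python3 - <<'E'
import cv2
cv2.imwrite("pics/side6z.png",cv2.resize(cv2.imread("pics/side6r.png")[190:320,300:440],None,fx=5,fy=4.5,interpolation=cv2.INTER_CUBIC))
E
```

```text
9.0333 [ 0.5408 -0.1702  0.2202] yaw x 99.06453196992938 z [-0.0004  0.0004 -1.    ] [0.692  0.3926 0.9355] 0.057332462150815645 [-0.3955  0.0477  1.5986  0.0002  1.4958 -0.5537]
```

View pics/side6z.png

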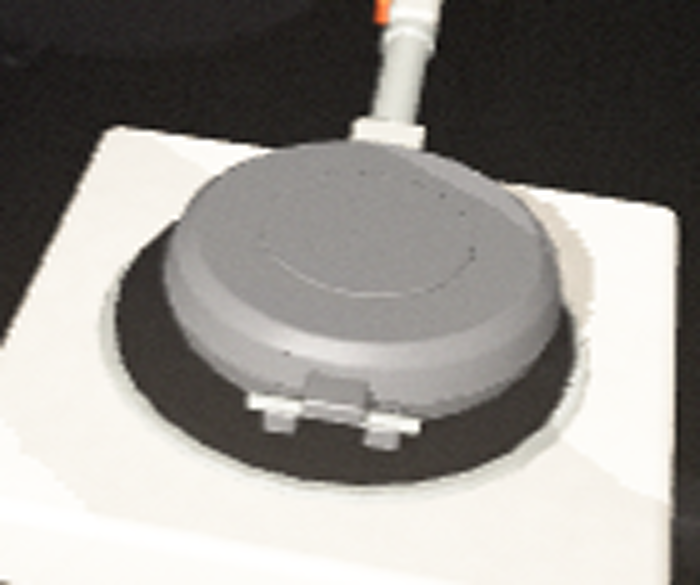

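View pics/top6.png

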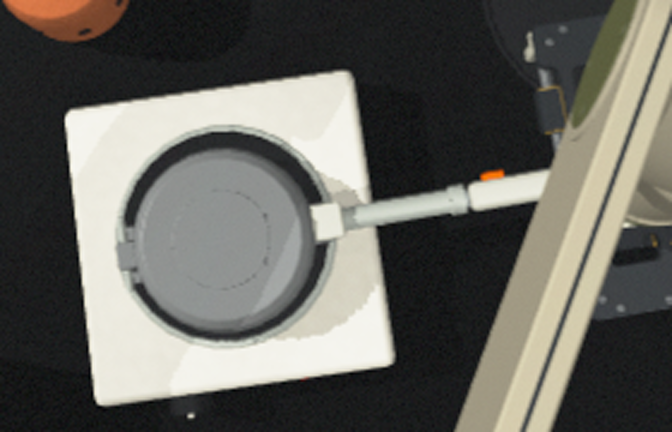

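View pics/side6.png

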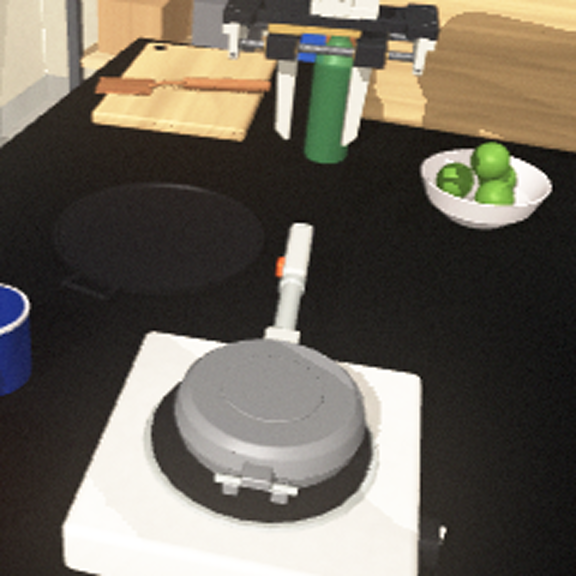

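Run:
```python
from h import *
np.set_printoptions(precision=4,suppress=True)
# tab in top: zoom 2.4 from (185,170); mask pale pixels near
im=cv2.imread("pics/top6r.png").astype(int)
print("tab",two((300+388/5,190+134/4.5),(185+325/2.4,170+221/2.4)))
P0=np.array([.4968,.100,.07]); y=np.array([-.158,.9875,0])
for th in (0,.04,.08):
    X=P0+y*(.084-.168*np.cos(th)+.01*np.sin(th))+[0,0,.0225+.168*np.sin(th)+.01*np.cos(th)]
    print(th,X,proj("side",X),proj("top",X))
X=P0+[0,0,.0445];print(proj("side",X),proj("top",X))
# orange
def org(f):
    im=cv2.cvtColor(cv2.imread(f),cv2.COLOR_BGR2HSV); m=cv2.inRange(im,(3,200,150),(14,255,255))
    r=m*0; r[225:260,370:410]=1 
    ys,xs=np.nonzero(m*r); return xs.mean(),ys.mean(),len(xs)
for k in (1,6): 
    o=org(f"pics/top{k}r.png");print(o,plane("top",o[0],o[1],.088))
def orgs(f):
    im=cv2.cvtColor(cv2.imread(f),cv2.COLOR_BGR2HSV); m=cv2.inRange(im,(3,180,120),(14,255,255))
    r=m*0; r[170:210,365:395]=1 
    ys,xs=np.nonzero(m*r); return xs.mean(),ys.mean(),len(xs)
os=orgs("pics/side6r.png");print(os,two(os[:2],o[:2]))
```

```text
tab (array([0.5115, 0.0139, 0.1033]), np.float64(0.0015819488929205104))
0 [0.5101 0.017  0.1025] [378.1941 221.1511] [318.7765 262.4267]
0.04 [0.51   0.0176 0.1092] [378.4752 218.7376] [318.4389 262.356 ]
0.08 [0.5099 0.0184 0.1159] [378.745  216.3834] [317.9622 262.3078]
[374.2374 242.1663] [276.4821 269.4525]
(np.float64(389.6666666666667), np.float64(242.375), 24) [ 0.5494 -0.1265  0.088 ]
(np.float64(389.6666666666667), np.float64(242.375), 24) [ 0.5494 -0.1265  0.088 ]
(np.float64(375.8125), np.float64(190.4375), 16) (array([ 0.5512, -0.1268,  0.0835]), np.float64(0.0029099102420392818))
```

The lid is shut: the tab triangulates to z = 0.103 against an expected 0.1025, and the button is in the same pixels as before. Next is the button.

Request:
carry_out([
  [[0.6,0.05,1,0],[0.6,0.05,1.5,0],[0.6,0.05,1.5,0],[0.6,0.05,1.5,0],[0.6,0.05,1.5,0],[0.6,0,1.5,0],[0.54,0,1.5,0],[0,0,1,0],[0,0,1,0],[0,0,0,0],[0,0,0,0]],
], claw=6)

```text
t: 9.95
tool_pos: [0.5365, -0.1281, 0.0998]
orientation: [-2.036, -2.391, 0.001]
force: [0.5, -0.9, 0.6]
opening: 0.0598
```

```bash
python3 look.py 7
```

```text
10.05 [ 0.5374 -0.1288  0.1011] yaw x 99.14755509552981 z [ 0.0013 -0.0005 -1.    ] [-0.2316 -0.2752  0.4387] 0.059902568840062606 [-0.328   0.1045  1.7629 -0.      1.2728 -0.4876]
```

View pics/side7.png

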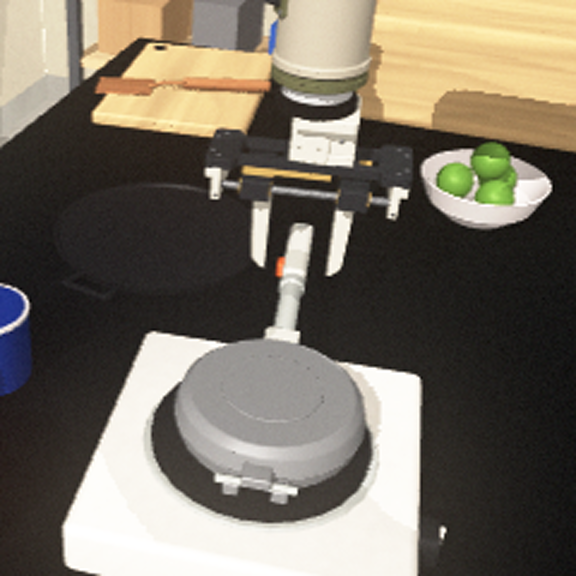

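Run:
```python
from h import *
im=cv2.imread("pics/side7r.png")[150:210,350:420]
cv2.imwrite("pics/side7z.png",cv2.resize(im,None,fx=10,fy=10,interpolation=cv2.INTER_CUBIC))
X=np.array([.5374,-.1288,.0875]);ex=np.array([.9875,.158,0])
for s in(-.03,.03): print((proj("side",X+ex*s)-[350,150])*10)
G=np.array([.5335,-.129,.082])
print("btn",(proj("side",G+ex*.018)-[350,150])*10,"R",(proj("side",G-ex*.012)-[350,150])*10,"topR",(proj("side",G-ex*.012+[0,0,.013])-[350,150])*10)
```

```text
[447.0138952  415.59351559]
[199.73157459 383.6678871 ]
btn [262.35101869 411.89162393] R [385.64824789 427.92907445] topR [391.62089772 382.78665515]
```

View pics/side7z.png

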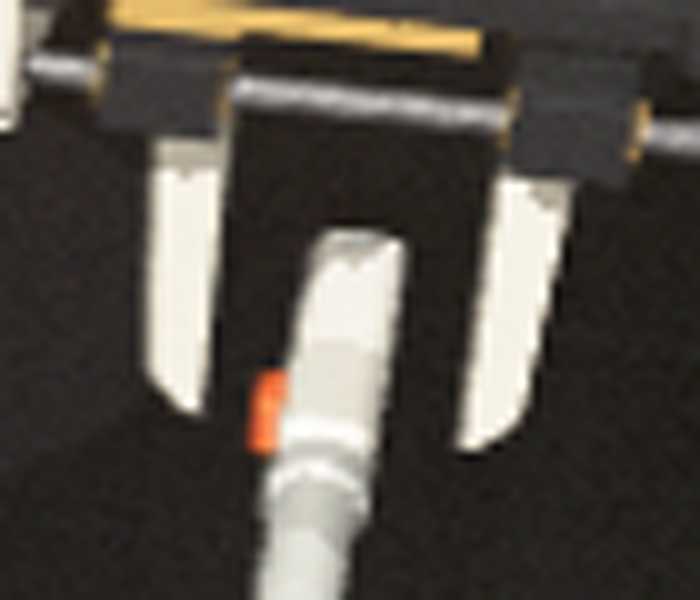

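Run:
```python
from h import *
im=cv2.imread("pics/top7r.png")[200:300,330:450]
cv2.imwrite("pics/top7z.png",cv2.resize(im,None,fx=6,fy=6,interpolation=cv2.INTER_CUBIC))
X=np.array([.5374,-.1288,.0875]);ex=np.array([.9875,.158,0]);ey=np.array([-.158,.9875,0])
for s in(-.03,.03):
  for z in (0,.02): print((proj("side",X+ex*s+ey*.0075+[0,0,z])-[350,150])*10)
```

```text
[444.89323882 431.9972679 ]
[454.98025738 361.41636059]
[196.0153384  399.66838398]
[202.90212301 329.53259757]
```

View pics/top7z.png

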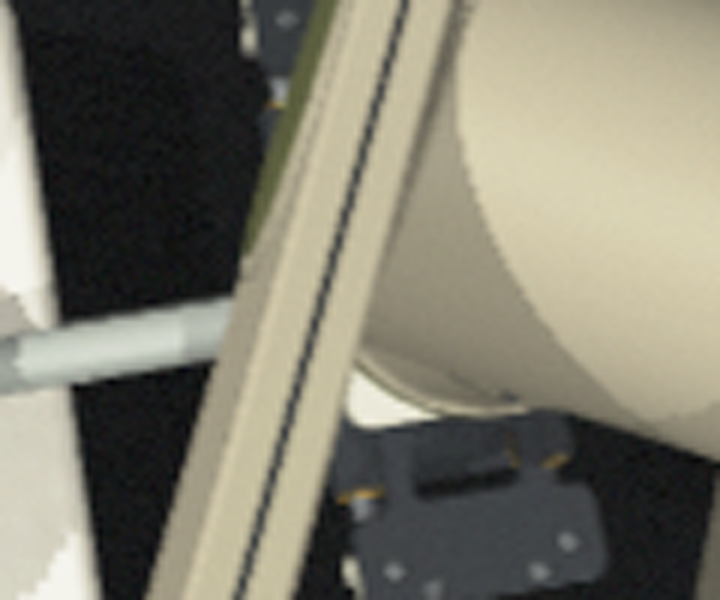

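In the side view the finger-to-button gap is about 11 mm and the far-side gap about 20 mm. I shift 4.5 mm to +x to even them out, go down, then close so that both sides touch together.

Request:
carry_out([
  [[0,0.25,0.5,0],[0,0.2,0.7,0],[0,0,0.8,0],[0,0,0,0]],
])

```text
t: 10.38
tool_pos: [0.5401, -0.1274, 0.0779]
orientation: [-2.035, -2.389, 0.002]
force: [-0.0, 0.6, -0.6]
opening: 0.06
```

Request:
carry_out([
  [[0,0,0,0],[0,0,0,0],[0,0,0,0],[0,0,0,0],[0,0,0,0]],
], claw=3.4)

```text
t: 10.8
tool_pos: [0.5414, -0.1278, 0.0805]
orientation: [2.037, 2.391, 0.0]
force: [-0.7, 0.7, -0.5]
opening: 0.0352
```

```bash
python3 look.py 8
python3 - <<'E'
from h import *
im=cv2.imread("pics/side8r.png")[150:210,350:420]
cv2.imwrite("pics/side8z.png",cv2.resize(im,None,fx=10,fy=10,interpolation=cv2.INTER_CUBIC))
E
```

```text
10.9 [ 0.5414 -0.1278  0.0804] yaw x 99.1537319717865 z [ 0.0004 -0.0001 -1.    ] [0.0765 0.4333 0.162 ] 0.03429974046182132 [-0.324   0.1392  1.766   0.      1.2361 -0.4838]
```

View pics/side8z.png

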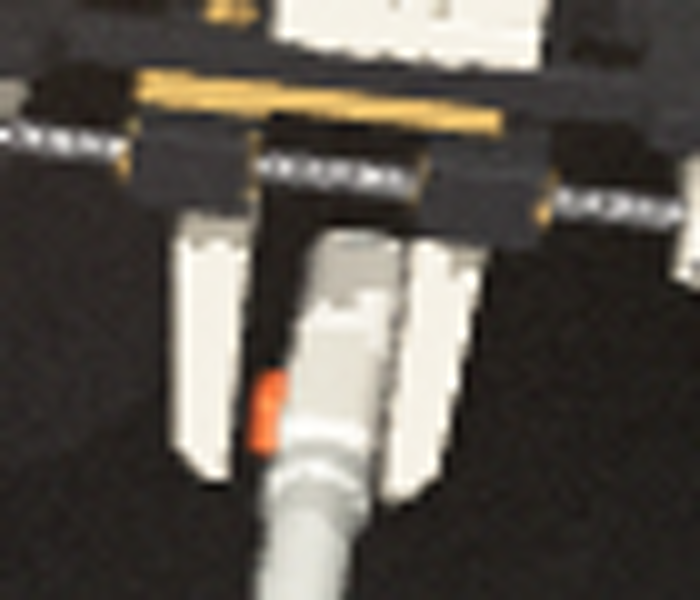

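Both gaps are now small, about 3 mm on the button side and 2 mm on the other. I squeeze in steps, shifting −x as the button goes in.

Request:
carry_out([
  [[0,0,0,0],[0,0,0,0]],
], claw=3, grip_force=20)

```text
t: 11.07
tool_pos: [0.541, -0.1279, 0.0802]
orientation: [-2.037, -2.391, 0.001]
force: [-1.9, 0.3, 0.9]
opening: 0.0304
```

Request:
carry_out([
  [[0,-0.1,0,0],[0,0,0,0]],
], claw=2.8)

```text
t: 11.23
tool_pos: [0.5401, -0.128, 0.0802]
orientation: [2.037, 2.392, -0.0]
force: [-1.8, -0.8, 1.4]
opening: 0.0282
```

Request:
carry_out([
  [[0,-0.1,0,0],[0,0,0,0]],
], claw=2.6)

```text
t: 11.4
tool_pos: [0.5392, -0.1282, 0.0802]
orientation: [2.037, 2.391, 0.0]
force: [-1.2, -0.6, 2.1]
opening: 0.0262
```

Request:
carry_out([
  [[0,-0.1,0,0],[0,0,0,0],[0,0,0,0]],
], claw=2.3)

```text
t: 11.65
tool_pos: [0.5382, -0.1284, 0.0802]
orientation: [2.037, 2.392, -0.0]
force: [-0.8, -1.1, 2.6]
opening: 0.0236
```

```bash
python3 look.py 9
python3 - <<'E'
from h import *
im=cv2.imread("pics/side9r.png")[150:210,350:420]
cv2.imwrite("pics/side9z.png",cv2.resize(im,None,fx=10,fy=10,interpolation=cv2.INTER_CUBIC))
E
```

```text
11.75 [ 0.5382 -0.1283  0.0802] yaw x 99.15709160872294 z [-0.0002 -0.0001 -1.    ] [-2.0385 -1.6065  1.9995] 0.023766640810633375 [-0.3267  0.1323  1.774  -0.0002  1.2355 -0.4864]
```

View pics/side9z.png

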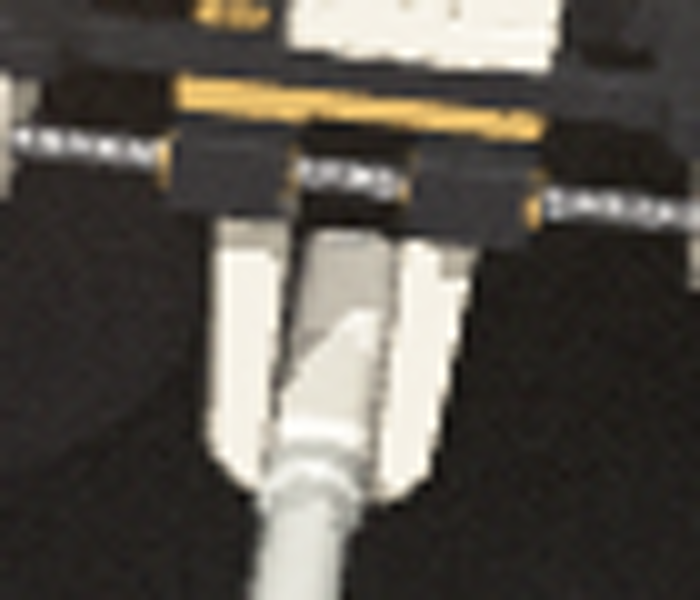

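Request:
carry_out([
  [[-0.2,0,0,0],[-0.4,0,0,0],[-0.5,0,0,0],[-0.5,0,0,0],[-0.4,0,0,0],[0,0,0,0]],
])

```text
t: 12.25
tool_pos: [0.5417, -0.1492, 0.0802]
orientation: [2.037, 2.39, -0.001]
force: [-0.8, -3.0, 1.9]
opening: 0.0238
```

```bash
python3 look.py 10
```

```text
12.35 [ 0.5416 -0.1489  0.0802] yaw x 99.11752303503673 z [ 0.0004 -0.001  -1.    ] [-1.7301 -2.9732  0.8453] 0.02377430022445719 [-0.3591  0.1532  1.7507 -0.0009  1.2369 -0.5179]
```

View pics/side10.png

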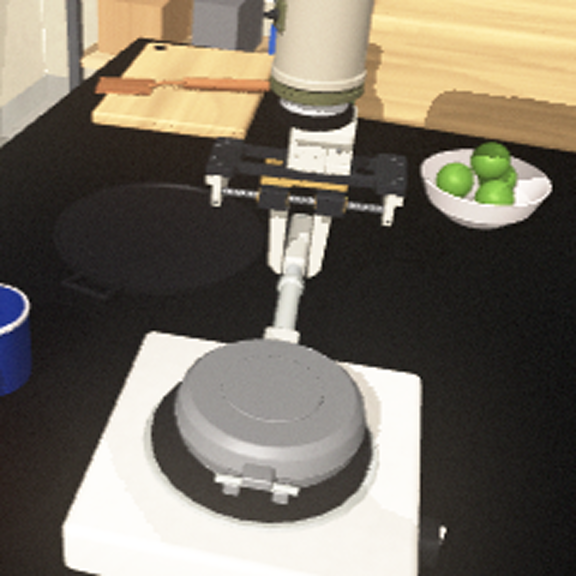

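View pics/top10.png

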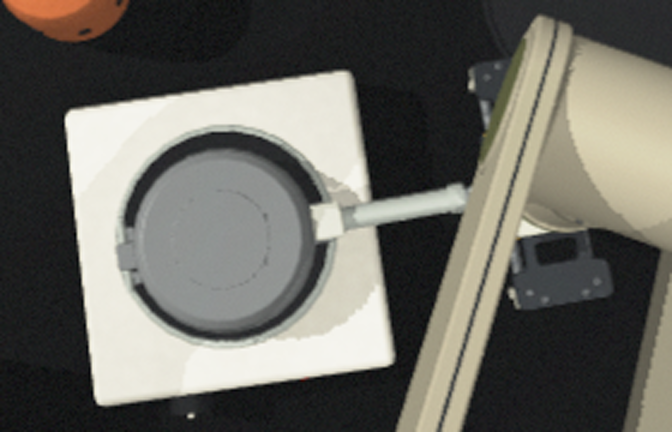

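Run:
```python
from h import *
im=cv2.imread("pics/side10r.png")[150:210,350:420]
cv2.imwrite("pics/side10z.png",cv2.resize(im,None,fx=10,fy=10,interpolation=cv2.INTER_CUBIC))
```

```text
(no output)
```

View pics/side10z.png

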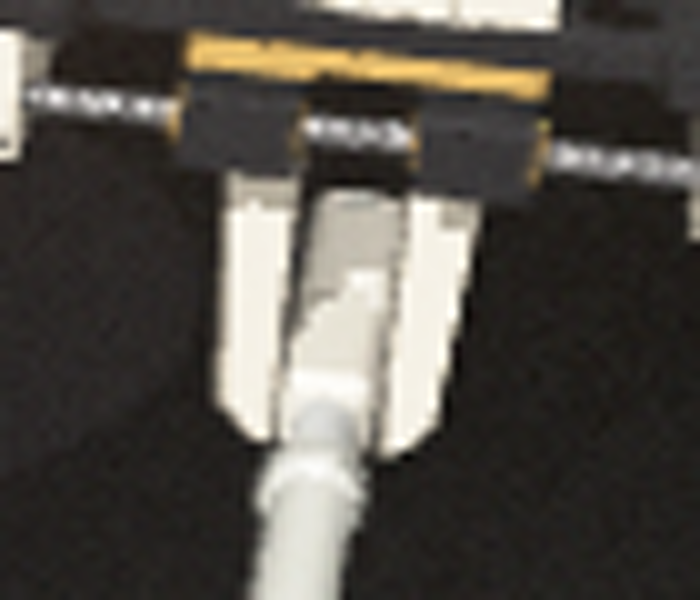

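The grip has slid about 20 mm away from the collar, and the press has stayed put. I keep pulling past the first stop with the button held in.

Request:
carry_out([
  [[-0.4,0,0,0],[-0.6,0,0,0],[-0.6,0,0,0],[-0.6,0,0,0],[-0.6,0,0,0],[-0.6,0,0,0],[-0.6,0,0,0],[-0.6,0,0,0],[-0.3,0,0,0],[0,0,0,0],[0,0,0,0]],
])

```text
t: 13.27
tool_pos: [0.5494, -0.1973, 0.0802]
orientation: [2.037, 2.39, -0.001]
force: [0.2, -1.5, 0.1]
opening: 0.0241
```

```bash
python3 look.py 11
python3 - <<'E'
from h import *
im=cv2.imread("pics/side11r.png")[130:210,350:420]
cv2.imwrite("pics/side11z.png",cv2.resize(im,None,fx=7,fy=7,interpolation=cv2.INTER_CUBIC))
E
```

```text
13.3667 [ 0.5493 -0.1968  0.0802] yaw x 99.14432762691624 z [ 0.0002 -0.0008 -1.    ] [-0.0562 -1.8337  1.1438] 0.024002744661601974 [-0.4315  0.2087  1.6879 -0.0006  1.2444 -0.5909]
```

View pics/side11z.png

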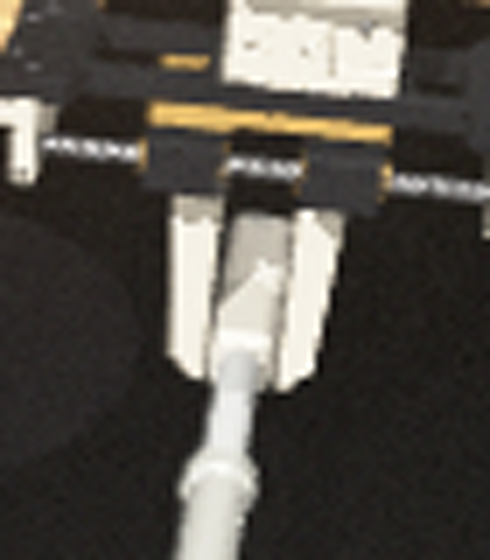

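View pics/top11.png

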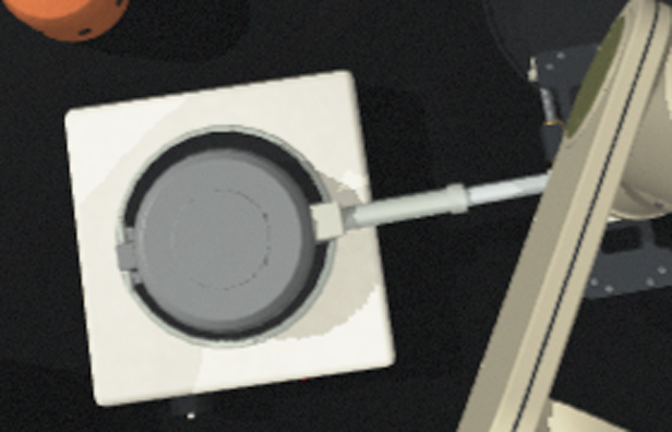

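Request:
carry_out([
  [[0,0,0,0],[0,0,0,0],[0,0,0,0],[0,0,0,0],[-0.6,0,0,0],[-0.7,0,0,0],[-0.7,0,0,0],[-0.7,0,0,0],[-0.7,0,0,0],[-0.5,0,0,0],[0,0,0,0],[0,0,0,0]],
], claw=4.8)

```text
t: 14.37
tool_pos: [0.5554, -0.2353, 0.08]
orientation: [-2.038, -2.391, -0.0]
force: [-0.3, -0.3, 0.6]
opening: 0.048
```

```bash
python3 look.py 12
python3 - <<'E'
from h import *
im=cv2.imread("pics/side12r.png")[130:210,350:420]
cv2.imwrite("pics/side12z.png",cv2.resize(im,None,fx=7,fy=7,interpolation=cv2.INTER_CUBIC))
E
```

```text
14.4667 [ 0.5554 -0.2347  0.08  ] yaw x 99.15319641778964 z [-0.0002  0.0003 -1.    ] [-0.2719  0.396   0.182 ] 0.048190896471784934 [-0.4849  0.2587  1.6299  0.0001  1.2533 -0.6447]
```

View pics/side12z.png

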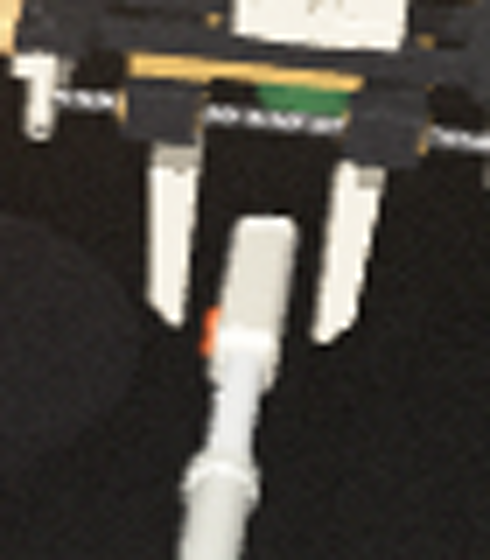

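View pics/top12.png

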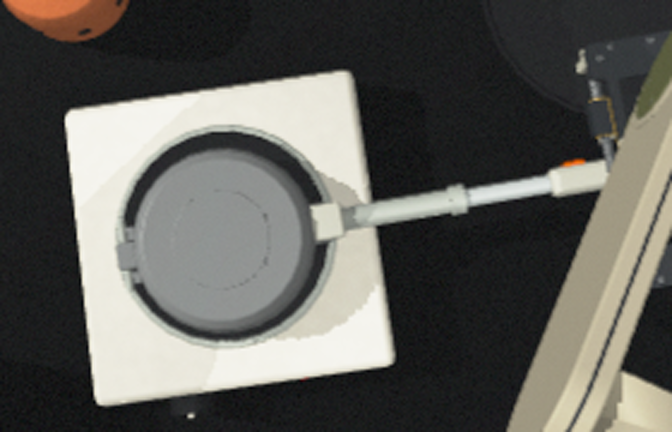

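Request:
carry_out([
  [[0,0,0,0],[0,0,0,0],[0,0,0,0],[0,0,0,0],[0,0,0,0],[0,0,0,0]],
], claw=2, grip_force=20)

```text
t: 14.97
tool_pos: [0.5554, -0.2347, 0.0801]
orientation: [-2.037, -2.392, 0.0]
force: [-1.0, -0.2, 0.2]
opening: 0.024
```

Request:
carry_out([
  [[-0.2,0,0,0],[-0.3,0,0,0],[-0.4,0,0,0],[-0.4,0,0,0],[-0.3,0,0,0],[-0.2,0,0,0],[-0.1,0,0,0],[0,0,0,0],[0,0,0,0]],
])

```text
t: 15.72
tool_pos: [0.5586, -0.2545, 0.0802]
orientation: [2.037, 2.39, -0.001]
force: [0.6, -2.0, -1.9]
opening: 0.024
```

```bash
python3 look.py 13
python3 - <<'E'
from h import *
im=cv2.imread("pics/side13r.png")[130:210,350:420]
cv2.imwrite("pics/side13z.png",cv2.resize(im,None,fx=7,fy=7,interpolation=cv2.INTER_CUBIC))
E
```

```text
15.8167 [ 0.5586 -0.2543  0.0802] yaw x 99.14167643767978 z [ 0.0005 -0.0012 -1.    ] [ 1.5321 -2.1351 -2.1044] 0.02343265941957856 [-0.5103  0.2845  1.5986 -0.0008  1.2574 -0.6696]
```

View pics/side13z.png

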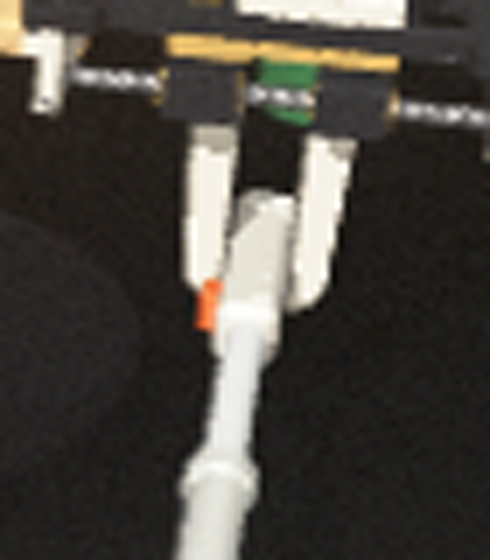

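Request:
carry_out([
  [[-0.1,0,0,0],[0,0,0,0],[0,0,0,0]],
])

```text
t: 16.07
tool_pos: [0.5586, -0.2546, 0.0802]
orientation: [2.037, 2.392, -0.0]
force: [0.3, 0.4, -0.8]
opening: 0.0235
```

```bash
python3 look.py 14
python3 - <<'E'
from h import *
im=cv2.imread("pics/side14r.png")[130:210,350:420]
cv2.imwrite("pics/side14z.png",cv2.resize(im,None,fx=7,fy=7,interpolation=cv2.INTER_CUBIC))
E
```

```text
16.1667 [ 0.5586 -0.2546  0.0802] yaw x 99.1601834140061 z [-0.0001 -0.     -1.    ] [-0.7694  0.3445  0.6534] 0.02365823608055451 [-0.5111  0.2857  1.5973 -0.0001  1.2586 -0.6709]
```

View pics/side14z.png

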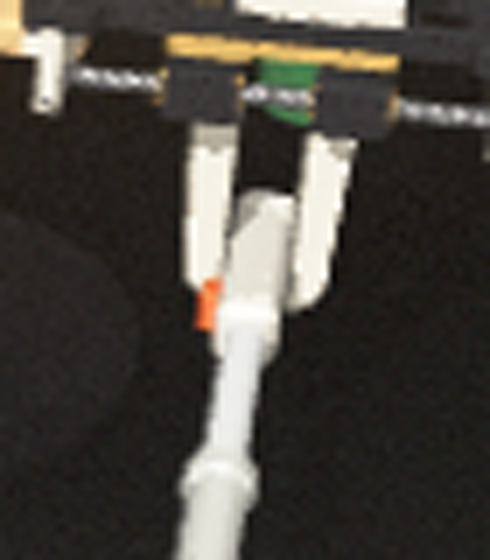

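View pics/top14.png

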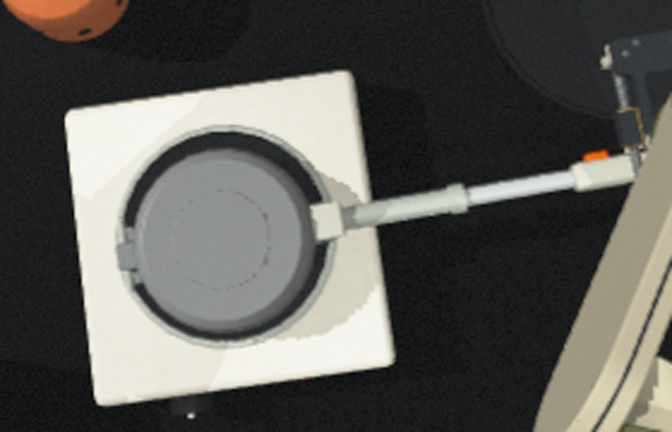

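Request:
carry_out([
  [[-0.1,0,0,0],[0,0,0,0],[0,0,0,0]],
])

```text
t: 16.42
tool_pos: [0.5588, -0.2555, 0.0801]
orientation: [-2.037, -2.392, -0.0]
force: [-0.1, 2.1, 0.7]
opening: 0.0236
```

Request:
carry_out([
  [[0.1,0,0,0],[0.15,0,0,0],[0.15,0,0,0],[0,0,0,0],[0,0,0,0]],
])

```text
t: 16.83
tool_pos: [0.5583, -0.2531, 0.0803]
orientation: [2.036, 2.389, -0.002]
force: [1.0, -5.6, -3.4]
opening: 0.0241
```

```bash
python3 look.py 15
```

```text
16.9333 [ 0.5583 -0.2532  0.0803] yaw x 99.12491852798502 z [ 0.0009 -0.0025 -1.    ] [ 1.4636 -6.6836 -3.3775] 0.024081559730058055 [-0.5083  0.2817  1.6018 -0.0018  1.2561 -0.667 ]
```

A 4 mm push back is resisted with nearly 7 N, well above the 2 N sliding force, so the handle is locked. I relax to neutral.

Request:
carry_out([
  [[-0.15,0,0,0],[-0.1,0,0,0],[0,0,0,0],[0,0,0,0],[0,0,0,0]],
])

```text
t: 17.35
tool_pos: [0.5585, -0.2539, 0.0801]
orientation: [-2.037, -2.392, 0.0]
force: [-2.0, 1.5, 0.4]
opening: 0.0237
```

```bash
python3 look.py 16
python3 - <<'E'
from h import *
np.set_printoptions(precision=4,suppress=True)
im=cv2.imread("pics/side16r.png")[130:210,350:420]
a=cv2.resize(im,None,fx=7,fy=7,interpolation=cv2.INTER_CUBIC)
im=cv2.imread("pics/side16r.png")[190:320,300:440]
b=cv2.resize(im,None,fx=2.8,fy=2.8,interpolation=cv2.INTER_CUBIC)[:560]
c=np.zeros((560,800,3),np.uint8); c[:,:490][:a.shape[0]]=a; c[:b.shape[0],490:]=b[:, :310]; cv2.imwrite("pics/c16.png",c)
# any change of lower press/hotplate region & bystanders between 6 and 16, top
A=cv2.imread("pics/top6r.png").astype(int);B=cv2.imread("pics/top16r.png").astype(int)
d=(abs(A-B).max(2)>40); 
for nm,(x0,y0,x1,y1) in dict(press=(225,215,345,320),keeper=(175,120,245,195),mug=(265,105,330,165),budare=(365,100,410,220)).items(): print(nm,d[y0:y1,x0:x1].sum())
hs=cv2.cvtColor(cv2.imread("pics/top16r.png"),cv2.COLOR_BGR2HSV); m=cv2.inRange(hs,(3,200,150),(14,255,255)); m[:,:380]=0;m[:225]=0;m[:,470:]=0;m[260:]=0
ys,xs=np.nonzero(m);p=plane("top",xs.mean(),ys.mean(),.088);print(len(xs),p,np.linalg.norm(p[:2]-[.5494,-.1265]))
E
```

```text
17.45 [ 0.5585 -0.2539  0.0801] yaw x 99.16355292072753 z [-0.0002  0.0002 -1.    ] [-1.2719  1.4084  0.2171] 0.0240741226842588 [-0.5103  0.285   1.5982  0.0001  1.2586 -0.6703]
press 5
keeper 0
mug 0
budare 46
25 [ 0.5645 -0.2134  0.088 ] 0.08823271709937928
```

View pics/c16.png

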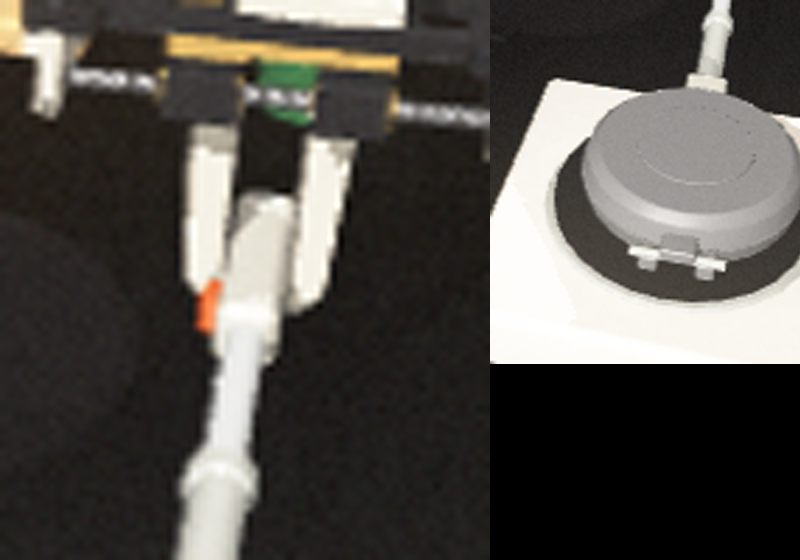

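Run:
```python
from h import *
A=cv2.imread("pics/side6r.png").astype(int);B=cv2.imread("pics/side16r.png").astype(int)
print((abs(A-B).max(2)>25)[150:215,275:360].sum())
T=cv2.imread("pics/top6r.png").astype(int);U=cv2.imread("pics/top16r.png").astype(int)
ys,xs=np.nonzero((abs(T-U).max(2)>40)[100:220,365:410]);print(xs.min()+365,xs.max()+365,ys.min()+100,ys.max()+100)
s=robot.read_state();print(s["force"],s["opening"])
robot.close_job()
```

```text
0
403 409 183 207
[-1.27188878  1.4084128   0.21708899] 0.0240741226842588
the job is handed in; nothing more can be done
```

The press is shut and the handle is locked at its second stop. I handed the job in at about 17.5 s, still holding the handle. No verdict comes back, so the checks below are my own.

**What I did**
- **Lid:** I followed the lid round with closed fingers behind its tab until it sat shut, with about 20 N of down force at the end.
- **Handle:** I squeezed the orange button flush and drew the handle out about 69 mm, past the first stop. I then let go and took hold again on the plain part of the grip behind the button. From there I pulled to the second stop.

**Last checks**
- **Shut:** measured just after closing, the tab was at 0.103 m against 0.1025 m expected. In the last pictures the press looks shut and level, and it sits in the same place as before the handle was pulled.
- **Extension:** the camera gives 88 mm of button travel and the arm about 89 mm, against a nominal 90. That is within the camera accuracy plus the lock's play.
- **Locked:** a gentle push back met nearly 7 N, well above the 2 N sliding force, and the button stands fully out.
- **Grip:** the opening is 24 mm, which is the grip's own width. The force at rest is about 2 N.
- **Other things:** the keeper and mug are unchanged in the top view and the budare is unchanged in the side view. In the top view, 46 pixels changed at the budare's edge. The gripper was over that part of the picture, so I take it to be the gripper or its shadow.

**One disagreement:** the side camera showed the fingers about 4.5 mm off from where the top camera put the grip. I went by the side view before squeezing the button, and the fingers closed evenly.

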